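# Turn the coffee lazy Susan to bring the hand grinder round to the scale

## Robot

A 7-joint arm with a two-finger parallel gripper is mounted at the origin on the work surface. World frame = base frame: x ahead of the robot, y to its left, z up, the work surface at z = 0. Lengths are in m, angles in rad, forces in N, time in s.
With the tool pointing down it reaches from about 0.35 to 0.9 m from the base axis. Payload 19.9 kg.
Tool frame: the origin (TCP) lies at the very end of the fingers, on their centre line; the grasp point (between the pads) lies grasp_offset behind it (grasp_offset is the distance from the TCP to the grasp point, in m); z points along the fingers, y is the line along which they close (so a half turn about z gives the same grasp; the last joint's range is limited). The gripper opens to 94 mm and grips with 3 to 60 N. Pads are 16 mm wide; open, the fingers measure 119 mm over their backs; the gripper's body (75 mm by 177 mm) begins 78 mm behind the grasp point.
Start: joints at [-1.173, 0.417, -0.01, 1.614, 0.005, 1.111, -0.053], TCP at [0.266, 0.566, 0.205] pointing down, gripper open.
Joint ranges: [-2.81, 2.81], [-0.39, 2.02], [-1.27, 1.25], [0.06, 2.57], [-1.19, 4.33], [0.19, 2], [-2.82, 2.82]. Speed limits (rad/s): [1.89, 1.89, 2.39, 2.39, 3.01, 3.01, 3.01].

## Interface

Orientations are given as a rotation vector (axis times angle).
In Python, from plant import * gives the robot as it stands.
- The arm moves only by the tool send_rows, never from a script. Its argument "plan" is a list of rows, each a list of 2 entries, a list of its own where there are three numbers: the shift along the world's x, y, z in m, then the turn, a rotation vector about the world's x, y, z in degrees. In form: [[[x, y, z], [rx, ry, rz]], ...]. A call has 1 to 20 rows; each row shifts and turns the commanded pose from where the row before left it; what a row does not reach is not made up. A row lasts 1/10 s, in which the tool goes at most 50 mm and 8.59 degrees, less where a joint would pass 70% of its speed; a pose out of reach is approached as far as the arm can. A call is refused whole if a number of a shift passes 0.05 or a number of a turn 8.59, either way. A call with a gripper value outside its range is refused whole. "fingers" is the finger opening in m, from 0 to 0.094, set as the call begins (left out, the last holds). The fingers move at their own pace and stop on an object; "force" is the grip in N (left out, the last holds). Time passes only in rows, so rows that do not move let the fingers close. It gives the time, the measured TCP pose, the force, the opening and the grip force at its end, in the units of the state.
- read_state(): the state, without advancing time (a new reading comes with each control period).
- camera(name): name is "side" or "top"; returns the picture (420x560x3 uint8, red, green, blue); there is no depth.
- calibration(name): a dict with "camera_matrix" (3x3 intrinsics, pixels), "dist_coeffs" ([k1, k2, p1, p2, k3] as OpenCV has them; the pictures are not rectified), "world_from_camera" (4x4, takes a point from camera to world coordinates). Camera axes: x right, y up, looking along -z (the intrinsics and any distortion apply to the point x, -y, -z); pixel columns grow to the right and rows downward; lengths in m; the calibration is good to about 2 mm. A picture is of the moment at which its call begins. calibration takes no time and is no camera call.
- finish_job(): hands the job in; it is judged then, once.
The state is a dict: "clock": time; "q": joint angles; "dq": joint speeds; "joint_efforts": joint torques, N m; "tcp_pos": TCP position; "ee_rot": TCP orientation; "force": force on the tool from outside, world axes, zero at the start; "wrist_torque": the same for the moment, N m; "gripper_width": finger opening in m; "grasp_force": force on a finger pad.
Only numpy, scipy, OpenCV 4.12 (cv2) and the standard library are available. Lean on these libraries where they do the work, as an engineer would, in place of code of your own. Each camera call takes 0.05 s, during which the arm holds its last target. There are 200 camera calls.

## Task

Push on the scalloped rim of the bamboo lazy Susan with the fingertips to turn it, gently, until the hand grinder on it has come round to the scale's side and stands squarely facing the middle of the coffee scale, on the straight line from the pivot to the scale, and leave the board at rest there. Move only the board: do not touch, lift, slide or tip anything that stands on it, and leave the scale, kettle and dripper where they are.

Things in the scene. Friction and masses are not known exactly. Their poses are not given: they have to be found in the camera images.
- susan: fixed bearing of the lazy Susan; origin on the counter under the board's pivot (vertical axis); its yaw means nothing. Its foot is 244 mm wide, 24 mm high. On it turns a flat bamboo board, underside 24 mm and top 42 mm above the counter, no raised lip. What stands on the board reaches at most 128 mm from the pivot and 240 mm above the counter (crank knob, near the pivot).
- rim_dip (a point): bottom of one of the 10 V-shaped dips in the board's edge, level with its top, 164 mm from the pivot; turns with the board. Dips lie every 36 deg; between them 10 round lobes (55 mm radius about points 135 mm from the pivot) reach 190 mm. Closed fingers set down in a dip, centred some 191 mm from the pivot, tips below the board's top, and moved on a circle about the pivot, take the board along.
- turntable (a joint): angle of the board about its pivot, rad, growing anticlockwise seen from above; turns endlessly either way from any start. The bearing is a little stiff (about 0.12 N m, so under 1 N at the rim): the board stops almost at once when the push ends. The reading does not tell where the grinder stands; what stands on the board turns with it.
- grinder: stainless hand coffee grinder loose on the board about 78 mm from the pivot: slim upright cylinder 52 mm wide, 146 mm tall, ribbed round its upper half, with a flat crank on top reaching towards the pivot and ending in a wooden knob (194 mm over the board); 0.5 kg. Origin: centre of its underside; z up, +x away from the pivot, opposite the crank.
- scale: slim black coffee scale on the counter beside the lazy Susan, at its front right seen from the robot, 130 x 110 mm, 20 mm high, its edge 30 mm clear of the lobes. Origin: centre of its underside, 285 mm from the pivot; its +x axis points to the pivot. The grinder must stand on the line from the pivot to this origin. Loose, 0.45 kg.
- canister: stainless canister with a ribbed screw-top lid, a plain wide cylinder 86 mm wide and 111 mm tall, standing loose on the board about 78 mm from the pivot. Origin: centre of its underside, z up.
- carafe: glass carafe, 88 mm wide and 112 mm tall with a waist and a glass handle turned towards the pivot, standing loose on the board about 78 mm from the pivot. Origin: centre of its underside, z up.
- mug: speckled stoneware mug, 82 mm wide and 88 mm tall, handle turned towards the pivot, standing loose on the board about 78 mm from the pivot. Origin: centre of its underside, z up.
- kettle: matte black gooseneck kettle standing loose on the counter at the robot's left of the lazy Susan, beyond the dripper: 148 mm wide at the foot, 153 mm tall with its lid knob, spout to 156 mm along its +x and handle to 132 mm along its -x from its origin, the centre of its underside. Its body is 300 mm or more from the pivot.
- dripper: white ceramic pour-over cone on a 100 mm saucer foot, mouth 116 mm wide, 84 mm tall, small handle to 83 mm along its -x, standing loose on the counter at the robot's left, 290 mm or more from the pivot. Origin: centre of its underside.
Mind the look-alikes: they are no part of the job. Of the things that look like the scale, take the one that is nearest to the robot's base at the start. Leave any purple look-alike of the dripper alone.

How it is judged:
On the way:
1. the fingertips push on the board's rim (contact force between the fingers and susan above 0.2 N), for 0.02 s.
At the end, for the whole second after the job is handed in: Grinder within 18 mm of the straight line from pivot to scale centre, on the scale's side; board at rest; grinder, canister, carafe and mug upright (0.08 rad) on the board, 60 to 100 mm from the pivot; scale, kettle and dripper upright within 12 mm of their starts (y of grinder in the frame of scale between -0.018 and 0.018 m and x of grinder in the frame of scale below 0.23 m and velocity of joint turntable between -0.03 and 0.03 rad/s and horizontal distance between grinder and susan between 0.06 and 0.1 m and angle between each of grinder, canister, carafe, mug, scale, kettle, dripper's own z axis and vertical below 0.08 rad and height (world z) of grinder between 0.037 and 0.047 m and linear speed of each of grinder, canister, carafe, mug below 0.02 m/s and horizontal distance between canister and susan between 0.06 and 0.1 m and height (world z) of canister between 0.037 and 0.047 m and horizontal distance between carafe and susan between 0.06 and 0.1 m and height (world z) of carafe between 0.037 and 0.047 m and horizontal distance between mug and susan between 0.06 and 0.1 m and height (world z) of mug between 0.037 and 0.047 m and distance of each of scale, kettle, dripper from where it was at the start of the episode below 0.012 m); the robot touches nothing.
It fails at once if the robot touched something standing on the board (contact force between any of the fingers, the arm and grinder above 0.5 N or contact force between any of the fingers, the arm and canister above 0.5 N or contact force between any of the fingers, the arm and carafe above 0.5 N or contact force between any of the fingers, the arm and mug above 0.5 N).
It fails at once if something on the board was lifted, tipped or slid from its place (height (world z) of any of grinder, canister, carafe, mug above 0.052 m or angle between any of grinder, canister, carafe, mug's own z axis and vertical above 0.2 rad or horizontal distance between any of grinder, canister, carafe, mug and susan above 0.105 m).
It fails at once if the board was spun fast instead of turned gently (over 2 rad/s) (velocity of joint turntable above 2 rad/s or velocity of joint turntable below -2 rad/s).
It fails at once if the scale, kettle or dripper was pushed, lifted or tipped (distance of any of scale, kettle, dripper from where it was at the start of the episode above 0.015 m or angle between any of scale, kettle, dripper's own z axis and vertical above 0.15 rad).
It also fails if it takes over 64 s, if anything falls off the work surface, if the arm or the gripper's body presses on something with over 40 N, if the wrist force passes 120 N, or if a joint passes its speed limit or range.

## Working session

There is one attempt and no reset: what is moved stays moved. The work goes in short steps, Python scripts to look and compute and a tool call to move; the robot and the scene stay as the last step left them, time stands still between calls to the robot, and variables do not carry over. Pictures are saved under pics/ and viewed, at most 10 in all, crops included, and the job is handed in when it is done.

Besides the shell and the picture viewer there is one more tool, called after ">>>" as name(argument=value, ...) on one line, values as JSON. send_rows: Moves the arm, as the interface text tells. Its arguments: {"type":"object","properties":{"plan":{"type":"array"},"fingers":{"type":"number"},"force":{"type":"number"}},"required":["plan"]}

```bash
mkdir -p pics
python3 - <<'E'
from plant import *
import cv2,numpy as np
for n in("top","side"):
    cv2.imwrite(f"pics/{n}0.png",cv2.cvtColor(camera(n),cv2.COLOR_RGB2BGR)); c=calibration(n)
    print(n,np.round(c["camera_matrix"],1).tolist(),c["dist_coeffs"],np.round(c["world_from_camera"],3).tolist())
s=read_state();print(s)
E
```

```text
top [[489.9, 0.0, 273.8], [0.0, 489.9, 214.6], [0.0, 0.0, 1.0]] [-0.16261337  0.          0.          0.          0.        ] [[0.029, 0.994, -0.103, 0.374], [-0.999, 0.031, 0.016, -0.041], [0.019, 0.103, 0.995, 1.587], [0.0, 0.0, 0.0, 1.0]]
side [[398.4, 0.0, 278.5], [0.0, 398.4, 207.6], [0.0, 0.0, 1.0]] [0.00556422 0.         0.         0.         0.        ] [[0.952, 0.215, -0.22, 0.255], [-0.307, 0.693, -0.653, -0.898], [0.012, 0.688, 0.725, 0.991], [0.0, 0.0, 0.0, 1.0]]
{'clock': 0.1, 'q': array([-1.17349786,  0.41790688, -0.01032015,  1.61412577,  0.00469435,
        1.11069804, -0.0530101 ]), 'dq': array([ 0.00028475, -0.00269418, -0.00033267,  0.00065668, -0.00056501,
       -0.00100515,  0.00093   ]), 'joint_efforts': array([ 2.18203379e-03, -8.52563095e+01,  6.40373491e-01, -4.26689208e+01,
       -4.88232414e-02,  1.62527931e-02,  1.63140949e-04]), 'tcp_pos': array([0.26538419, 0.56547419, 0.20488743]), 'ee_rot': array([-6.83692640e-01, -3.06612177e+00,  1.72951759e-03]), 'force': array([ 1.05194907, -1.33072269, -0.09205197]), 'wrist_torque': array([ 0.06256244,  0.01459973, -0.00025616]), 'grasp_force': 0.0, 'gripper_width': 0.09387168225677102}
```

View pics/top0.png

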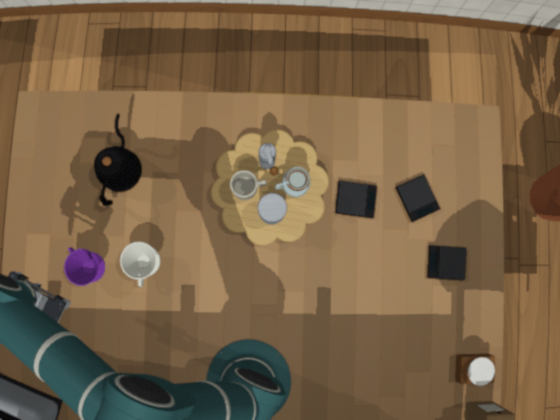

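View pics/side0.png

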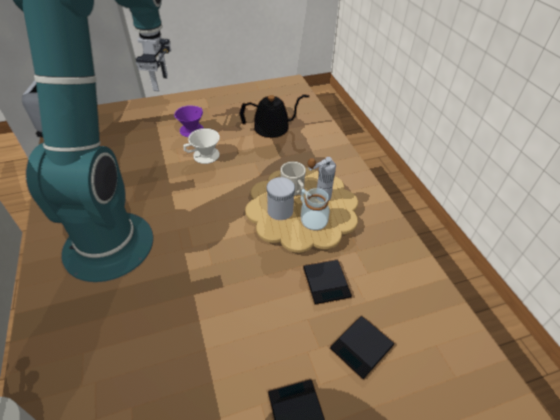

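The top view shows the board around (270,188), with the grinder at its far side (267,152), carafe at right (297,180), canister near (272,207) and mug at left (244,185). The nearest black slab is at (356,198), with look-alikes at (417,197) and (447,262). Kettle is at (118,168), white dripper (140,261), purple look-alike (84,267).

```bash
cat > h.py <<'E'
from plant import *
import cv2,numpy as np
from scipy.optimize import minimize
F=np.diag([1.,-1,-1])
def ray(n,px):
    c=calibration(n);K=np.array(c["camera_matrix"]);d=np.array(c["dist_coeffs"]);T=np.array(c["world_from_camera"])
    u=cv2.undistortPoints(np.array(px,float).reshape(-1,1,2),K,d)[:,0]
    return T[:3,3],(T[:3,:3]@F@np.c_[u,np.ones(len(u))].T).T
def onz(n,px,z):
    o,d=ray(n,px);return (o+d*((z-o[2])/d[:,2])[:,None])
def proj(n,P):
    c=calibration(n);T=np.array(c["world_from_camera"]);R=F@T[:3,:3].T
    return cv2.projectPoints(np.array(P,float).reshape(-1,1,3),cv2.Rodrigues(R)[0],-R@T[:3,3],np.array(c["camera_matrix"]),np.array(c["dist_coeffs"]))[0][:,0]
def ortho(n,z,x0,x1,y0,y1,s=1000):
    # rows: x decreasing; cols: y decreasing
    X,Y=np.meshgrid(np.arange(x1,x0,-1/s),np.arange(y1,y0,-1/s),indexing='ij')
    p=proj(n,np.c_[X.ravel(),Y.ravel(),np.full(X.size,z)]).reshape(X.shape+(2,)).astype(np.float32)
    return cv2.remap(cv2.cvtColor(camera(n),cv2.COLOR_RGB2BGR),p[...,0],p[...,1],cv2.INTER_LINEAR)
E
python3 - <<'E'
from h import *
p=[(270,188),(356,198),(417,197),(447,262)]
print(onz("top",p,.03))
c=onz("top",[(270,188)],.042)[0]
for n in("top","side"):
    im=ortho(n,.042 ,c[0]-.25,c[0]+.25,c[1]-.42,c[1]+.25)
    cv2.imwrite(f"pics/o{n}.png",im)
a=cv2.imread("pics/otop.png");b=cv2.imread("pics/oside.png")
cv2.imwrite("pics/o.png",cv2.resize(np.vstack([a,b]),None,fx=.6,fy=.6))
print(c)
E
```

```text
[[ 0.62115327 -0.05045914  0.03      ]
 [ 0.59787689 -0.32924758  0.03      ]
 [ 0.60822024 -0.53207048  0.03      ]
 [ 0.39809658 -0.63408004  0.03      ]]
[ 0.61924514 -0.05038487  0.042     ]
```

View pics/o.png

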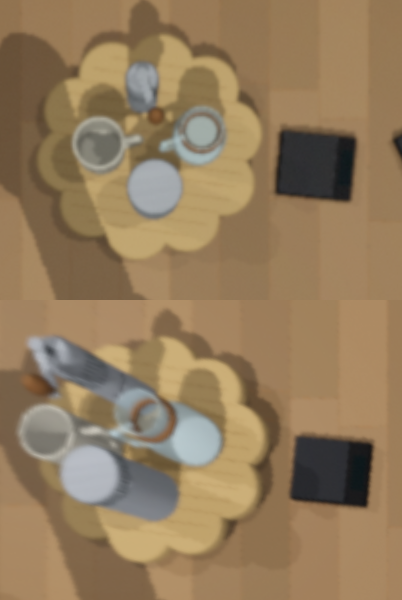

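```bash
cat >> h.py <<'E'
def outline(cx,cy,ph,off=0,N=720):
    # ph: angle of a dip
    a=np.linspace(0,2*np.pi,N,endpoint=False); b=(a-ph)%(np.pi/5)-np.pi/10
    r=.135*np.cos(b)+np.sqrt(.055**2-(.135*np.sin(b))**2)+off
    return np.c_[cx+r*np.cos(a),cy+r*np.sin(a),np.full(N,.042)]
def fitboard(c0,names=("top","side"),imgs=None):
    best=None
    labs={n:cv2.GaussianBlur(cv2.cvtColor(camera(n),cv2.COLOR_RGB2LAB),(3,3),0).astype(np.float32) for n in names}
    def cost(v):
        t=0
        for n in names:
            s=[]
            for off in(-.005,.005):
                p=proj(n,outline(*v,off)).astype(np.float32)
                s.append(cv2.remap(labs[n],p[:,0].reshape(1,-1),p[:,1].reshape(1,-1),cv2.INTER_LINEAR)[0])
            d=s[0]-s[1]
            t-=np.mean(np.clip(d[:,2],-5,25))+.3*np.mean(np.clip(d[:,0],-10,40))
        return t
    rs=[]
    for ph in np.radians(np.arange(0,36,6)):
        r=minimize(cost,[*c0,ph],method="Nelder-Mead",options=dict(initial_simplex=[[*c0,ph],[c0[0]+.012,c0[1],ph],[c0[0],c0[1]+.012,ph],[*c0,ph+.1]]))
        rs.append((r.fun,*r.x[:2],np.degrees(r.x[2])%36))
    return sorted(rs)[:2]
def scale(n,z,c):
    X=ortho(n,z,c[0]-.12,c[0]+.12,c[1]-.12,c[1]+.1);g=cv2.cvtColor(X,cv2.COLOR_BGR2GRAY)
    m=(g<55).astype(np.uint8)
    k,l,st,ce=cv2.connectedComponentsWithStats(m);i=l[120,100]or 1+np.argmax(st[1:,4])
    q=cv2.minAreaRect(cv2.findContours((l==i).astype(np.uint8),0,1)[0][0])
    return c[0]+.12-q[0][1]/1000,c[1]+.1-q[0][0]/1000,q[1:]
E
python3 - <<'E'
from h import *
for n in(("top",),("side",),("top","side")): print(n,fitboard((.617,-.05),n))
for n in("top","side"): print(scale(n,.02,(.597,-.329)))
s=cv2.imread("pics/side0.png")[120:260,220:380];t=cv2.imread("pics/top0.png")[120:260,200:360]
cv2.imwrite("pics/crop.png",cv2.resize(np.hstack([t,s]),(800,350),interpolation=cv2.INTER_CUBIC))
E
```

```text
('top',) [(np.float64(-16.80646514892578), np.float64(0.6252870520551554), np.float64(-0.0491550613189321), np.float64(9.386253846794473)), (np.float64(-16.805931091308594), np.float64(0.6252291715928108), np.float64(-0.04911651232447833), np.float64(9.357452722796868))]
('side',) [(np.float64(-13.842910766601562), np.float64(0.6199611758982155), np.float64(-0.0559435538127348), np.float64(9.362256519501848)), (np.float64(-13.840290069580078), np.float64(0.6200053527639604), np.float64(-0.05582757980390169), np.float64(9.38655114711069))]Traceback (most recent call last):
  File "<stdin>", line 2, in <module>
  File "h.py", line 39, in fitboard
    r=minimize(cost,[*c0,ph],method="Nelder-Mead",options=dict(initial_simplex=[[*c0,ph],[c0[0]+.012,c0[1],ph],[c0[0],c0[1]+.012,ph],[*c0,ph+.1]]))
    res = _minimize_neldermead(fun, x0, args, callback, bounds=bounds,
                               **options)
    fxcc = func(xcc)
    fx = function(np.copy(x), *(wrapper_args + args))
  File "h.py", line 32, in cost
    p=proj(n,outline(*v,off)).astype(np.float32)
      ~~~~^^^^^^^^^^^^^^^^^^^
  File "h.py", line 12, in proj
    c=calibration(n);T=np.array(c["world_from_camera"]);R=F@T[:3,:3].T
ValueError: time passes only in moves, steps and waits
```

```bash
sed -i 's/^F=np.diag/import functools\ncalibration=functools.lru_cache(calibration)\nF=np.diag/' h.py
python3 - <<'E'
from h import *
for n in("top","side"): print(scale(n,.02,(.597,-.329)))
s=cv2.imread("pics/side0.png")[120:260,220:380];t=cv2.imread("pics/top0.png")[120:260,200:360]
cv2.imwrite("pics/crop.png",cv2.resize(np.hstack([t,s]),(800,350),interpolation=cv2.INTER_CUBIC))
print(fitboard((.617,-.05)),read_state()["clock"])
E
```

```text
(0.5964768905639648, -0.32954499816894534, ((126.92700958251953, 106.65850830078125), 5.389311790466309))
(0.5914692916870117, -0.3408019714355469, ((128.74278259277344, 108.30581665039062), 5.806726932525635))
[(np.float64(-28.20615577697754), np.float64(0.623493113070754), np.float64(-0.050545181598239466), np.float64(9.348481647704528)), (np.float64(-28.206132888793945), np.float64(0.623530277546246), np.float64(-0.0504939413348701), np.float64(9.328481326698654))] 0.6
```

View pics/crop.png

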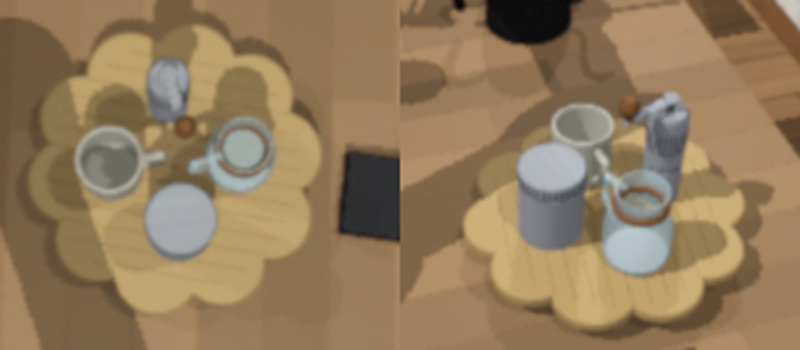

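Grinder in the crop is at (168,85) (top view) and (663,150) (side view), with its crank knob at (185,127) and (628,107).

Run:
```python
from h import *
piv=np.array([.6235,-.0505])
print("base top",onz("top",[(267.2,160)],.042),"side",onz("side",[(325,193)],.042))
def tri(a,b):
    o1,d1=ray("top",[a]);o2,d2=ray("side",[b]);d1=d1[0];d2=d2[0]
    A=np.c_[d1,-d2];s=np.linalg.lstsq(A,o2-o1,rcond=None)[0]
    p,q=o1+d1*s[0],o2+d2*s[1];return (p+q)/2,np.linalg.norm(p-q)
for nm,a,b in(("knob",(274,170.8),(311.3,162.8)),("grtop",(267.5,149),(326,162))):
    p,e=tri(a,b);print(nm,p,e,np.degrees(np.arctan2(*(p[:2]-piv)[::-1])),np.linalg.norm(p[:2]-piv))
# model overlay: grinder cylinder at candidate angles
for r,th in((.078,0),(.078,10),(.078,20),(.078,-10)):
    t=np.radians(th);c=piv+r*np.array([np.cos(t),np.sin(t)])
    print(th,[np.round(proj(n,[[*c,.042],[*c,.188]]),1).tolist() for n in("top","side")])
```

```text
base top [[ 0.71002265 -0.03861478  0.042     ]] side [[ 0.71490572 -0.02586939  0.042     ]]
knob [ 0.63945355 -0.05883947  0.22111695] 0.001999827583540182 -27.597622922525666 0.018001732791179677
grtop [ 0.70428336 -0.03707947  0.19199016] 0.011731591370817281 9.432392484380966 0.08189054285603303
0 [[[270.8, 162.7], [271.5, 152.3]], [[324.1, 198.7], [328.6, 165.5]]]
10 [[[266.6, 162.9], [266.8, 152.6]], [[322.3, 196.1], [326.5, 162.9]]]
20 [[[262.5, 163.9], [262.3, 153.6]], [[319.8, 193.7], [323.9, 160.5]]]
-10 [[[275.0, 163.2], [276.1, 152.9]], [[325.3, 201.5], [330.0, 168.3]]]
```

>>> send_rows(plan=[[[-0.01,-0.03,0.03],[0,0,-6]],[[0.0,-0.045,0.03],[0,0,-8]],[[0.02,-0.045,0.015],[0,0,-8]],[[0.02,-0.045,0],[0,0,-8]],[[0.02,-0.045,0],[0,0,-8]],[[0.015,-0.045,0],[0,0,-8]],[[0.015,-0.045,0],[0,0,-8]],[[0.01,-0.045,0],[0,0,-8]],[[0.01,-0.045,0],[0,0,-8]],[[0.005,-0.045,0],[0,0,-8]],[[0.005,-0.045,0],[0,0,-8]],[[0,-0.045,0],[0,0,-8]],[[0,-0.045,0],[0,0,-8]],[[0,-0.045,0],[0,0,-8]],[[0,0,0],[0,0,0]],[[0,0,0],[0,0,0]]], fingers=0)

```text
clock: 2.2
tcp_pos: [0.3749, -0.0449, 0.2779]
ee_rot: [-2.904, -1.197, -0.001]
force: [0.3, 1.0, 1.0]
gripper_width: 0.0007
grasp_force: 0.0
```

>>> send_rows(plan=[[[0.03,-0.035,0],[0,0,0]],[[0.03,-0.036,0],[0,0,0]],[[0.03,-0.036,0],[0,0,0]],[[0.022,-0.034,0],[0,0,0]],[[0,0,-0.03],[0,0,0]],[[0,0,-0.04],[0,0,0]],[[0,0,-0.04],[0,0,0]],[[0,0,-0.04],[0,0,0]],[[0,0,-0.04],[0,0,0]],[[0,0,-0.03],[0,0,0]],[[0,0,0],[0,0,0]],[[0,0,0],[0,0,0]],[[0,0,0],[0,0,0]]])

```text
clock: 3.5
tcp_pos: [0.4881, -0.1853, 0.0593]
ee_rot: [2.903, 1.2, 0.003]
force: [-0.5, -0.7, 0.6]
gripper_width: 0.0
grasp_force: 0.0
```

Run:
```python
from h import *
s=read_state();print(s["tcp_pos"],s["ee_rot"],np.round(s["q"],2))
out=[]
for n in("top","side"):
    im=cv2.cvtColor(camera(n),cv2.COLOR_RGB2BGR);p=proj(n,[s["tcp_pos"]])[0];print(n,p)
    o=np.round(p).astype(int);x,y=max(o[0]-60,0),max(o[1]-75,0)
    c=cv2.resize(im[y:y+120,x:x+130],None,fx=3,fy=3,interpolation=cv2.INTER_CUBIC)
    for q in proj(n,outline(.6235,-.0505,np.radians(9.35),0,360)): cv2.circle(c,tuple(int(v) for v in (q-[x,y])*3),0,(0,0,255),1)
    cv2.drawMarker(c,tuple(int(v) for v in (p-[x,y])*3),(0,255,0),0,14);out.append(c)
cv2.imwrite("pics/tip.png",np.hstack(out))
```

```text
[ 0.48805165 -0.18531857  0.05926437] [2.90251558e+00 1.19990952e+00 2.71657629e-03] [-0.24  0.52  0.68  2.   -0.47  0.77 -0.07]
top [311.83789886 229.92447688]
side [275.79078838 240.20888329]
```

View pics/tip.png

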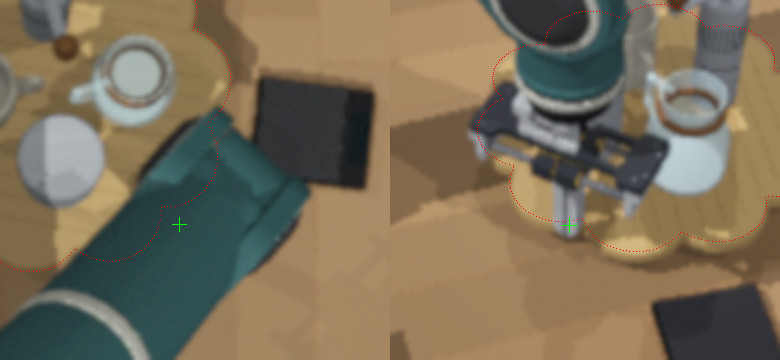

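Fingertip seen in the side view at crop (568,236), about 3 px below its projected mark. This means the side camera is biased by about 1 cm toward itself, and its board and scale readings are off by the same amount. So I trust the top view: pivot (0.625, -0.049).

```bash
cat > arc.py <<'E'
import sys,numpy as np,json
th=np.cumsum([float(sys.argv[1])]+[float(v) for v in sys.argv[4:]]);c=(.625,-.0492);r=float(sys.argv[2]);k=float(sys.argv[3])
P=np.c_[c[0]+r*np.cos(np.radians(th)),c[1]+r*np.sin(np.radians(th))]
P=np.round(P,4);d=np.round(np.diff(P,axis=0),4)
print(json.dumps([[[x,y,0],[0,0,round(k*t,2)]] for (x,y),t in zip(d.tolist(),np.diff(th))]),P[0],P[-1],th[-1])
E
s3(){ for i in $(seq $1); do printf -- "-3 "; done; }
python3 arc.py -134.6 .191 .8 -1 -1 -1.5 -2 -2.5 $(s3 15); python3 arc.py -187.6 .191 .8 $(s3 15) -2
```

```text
[[[-0.0024, 0.0024, 0], [0, 0, -0.8]], [[-0.0023, 0.0024, 0], [0, 0, -0.8]], [[-0.0034, 0.0036, 0], [0, 0, -1.2]], [[-0.0043, 0.0051, 0], [0, 0, -1.6]], [[-0.0052, 0.0065, 0], [0, 0, -2.0]], [[-0.0059, 0.0081, 0], [0, 0, -2.4]], [[-0.0054, 0.0084, 0], [0, 0, -2.4]], [[-0.005, 0.0087, 0], [0, 0, -2.4]], [[-0.0045, 0.0089, 0], [0, 0, -2.4]], [[-0.0041, 0.0091, 0], [0, 0, -2.4]], [[-0.0036, 0.0094, 0], [0, 0, -2.4]], [[-0.003, 0.0095, 0], [0, 0, -2.4]], [[-0.0026, 0.0096, 0], [0, 0, -2.4]], [[-0.0021, 0.0098, 0], [0, 0, -2.4]], [[-0.0015, 0.0099, 0], [0, 0, -2.4]], [[-0.001, 0.0099, 0], [0, 0, -2.4]], [[-0.0005, 0.01, 0], [0, 0, -2.4]], [[0.0, 0.01, 0], [0, 0, -2.4]], [[0.0005, 0.01, 0], [0, 0, -2.4]], [[0.0011, 0.01, 0], [0, 0, -2.4]]] [ 0.4909 -0.1852] [ 0.4357 -0.0239] -187.6
[[[0.0016, 0.0098, 0], [0, 0, -2.4]], [[0.0021, 0.0098, 0], [0, 0, -2.4]], [[0.0026, 0.0097, 0], [0, 0, -2.4]], [[0.0031, 0.0095, 0], [0, 0, -2.4]], [[0.0036, 0.0093, 0], [0, 0, -2.4]], [[0.004, 0.0091, 0], [0, 0, -2.4]], [[0.0046, 0.0089, 0], [0, 0, -2.4]], [[0.005, 0.0087, 0], [0, 0, -2.4]], [[0.0055, 0.0084, 0], [0, 0, -2.4]], [[0.0059, 0.008, 0], [0, 0, -2.4]], [[0.0063, 0.0078, 0], [0, 0, -2.4]], [[0.0067, 0.0074, 0], [0, 0, -2.4]], [[0.0071, 0.0071, 0], [0, 0, -2.4]], [[0.0074, 0.0067, 0], [0, 0, -2.4]], [[0.0078, 0.0062, 0], [0, 0, -2.4]], [[0.0054, 0.004, 0], [0, 0, -1.6]]] [ 0.4357 -0.0239] [0.5144 0.1065] -234.6
```

>>> send_rows(plan=[[[0.001,0,-0.01],[0,0,0]],[[0.001,0,-0.01],[0,0,0]],[[0.0,0,-0.01],[0,0,0]],[[0,0,0],[0,0,0]],[[0,0,0],[0,0,0]]])

```text
clock: 4.1
tcp_pos: [0.4886, -0.1857, 0.0274]
ee_rot: [-2.904, -1.198, 0.001]
force: [0.1, -0.1, 1.0]
gripper_width: 0.0004
grasp_force: 0.0
```

>>> send_rows(plan=[[[-0.002,0.0025,0],[0,0,-0.8]],[[-0.002,0.0025,0],[0,0,-0.8]],[[-0.003,0.0035,0],[0,0,-1.2]],[[-0.0043,0.005,0],[0,0,-1.6]],[[-0.005,0.0065,0],[0,0,-2]],[[-0.006,0.008,0],[0,0,-2.4]],[[-0.0055,0.0085,0],[0,0,-2.4]],[[-0.005,0.0087,0],[0,0,-2.4]],[[-0.0045,0.009,0],[0,0,-2.4]],[[-0.004,0.009,0],[0,0,-2.4]],[[-0.0036,0.0094,0],[0,0,-2.4]],[[-0.003,0.0095,0],[0,0,-2.4]],[[-0.0026,0.0096,0],[0,0,-2.4]],[[-0.002,0.0098,0],[0,0,-2.4]],[[-0.0015,0.01,0],[0,0,-2.4]],[[-0.001,0.01,0],[0,0,-2.4]],[[-0.0005,0.01,0],[0,0,-2.4]],[[0,0.01,0],[0,0,-2.4]],[[0.0005,0.007,0],[0,0,-2.4]],[[0,0,0],[0,0,0]]])

```text
clock: 6.1
tcp_pos: [0.4336, -0.0359, 0.0277]
ee_rot: [-3.138, -0.133, 0.001]
force: [-1.0, -0.6, -0.1]
gripper_width: 0.0005
grasp_force: 0.0
```

Run:
```python
from h import *
s=read_state();print(s["tcp_pos"],s["force"],np.round(s["q"],2))
print(fitboard((.625,-.049),("top",)))
t=cv2.cvtColor(camera("top"),cv2.COLOR_RGB2BGR)[110:270,190:390]
u=cv2.cvtColor(camera("side"),cv2.COLOR_RGB2BGR)[110:270,210:410]
cv2.imwrite("pics/mid.png",cv2.resize(np.hstack([t,u]),(800,320),interpolation=cv2.INTER_CUBIC))
```

```text
[ 0.43360209 -0.0359007   0.02766936] [-1.020525   -0.61375949 -0.08154244] [-0.69  0.52  0.85  2.22 -0.65  0.66 -0.86]
[(np.float64(-13.16987133026123), np.float64(0.62491674691475), np.float64(-0.049236495820602064), np.float64(0.884685527467866)), (np.float64(-13.16967487335205), np.float64(0.6249046646501382), np.float64(-0.04932127929257624), np.float64(0.9315754373066027))]
```

View pics/mid.png

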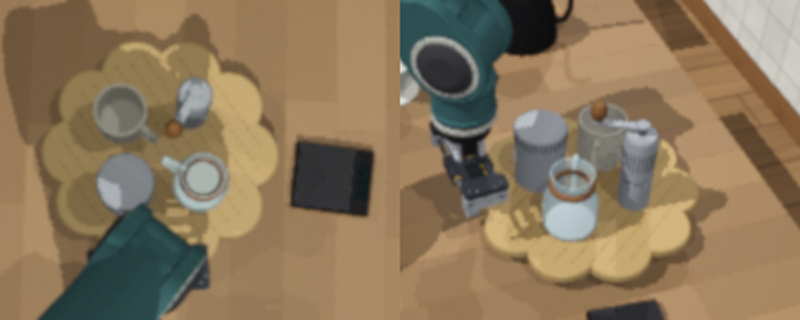

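The board has turned -44.5 degrees; the grinder is now at crop (193,103), the scale at (332,178) is unmoved, and the fingers are still in the dip. Continue.

```bash
python3 arc.py -184 .191 .8 -1.5 -2.5 $(for i in $(seq 15); do printf -- "-3 "; done) -2
```

```text
[[[0.0004, 0.005, 0], [0, 0, -1.2]], [[0.001, 0.0083, 0], [0, 0, -2.0]], [[0.0016, 0.0098, 0], [0, 0, -2.4]], [[0.0022, 0.0098, 0], [0, 0, -2.4]], [[0.0026, 0.0096, 0], [0, 0, -2.4]], [[0.0032, 0.0095, 0], [0, 0, -2.4]], [[0.0037, 0.0093, 0], [0, 0, -2.4]], [[0.0041, 0.0091, 0], [0, 0, -2.4]], [[0.0046, 0.0089, 0], [0, 0, -2.4]], [[0.0051, 0.0086, 0], [0, 0, -2.4]], [[0.0055, 0.0084, 0], [0, 0, -2.4]], [[0.006, 0.008, 0], [0, 0, -2.4]], [[0.0064, 0.0077, 0], [0, 0, -2.4]], [[0.0067, 0.0074, 0], [0, 0, -2.4]], [[0.0071, 0.007, 0], [0, 0, -2.4]], [[0.0075, 0.0066, 0], [0, 0, -2.4]], [[0.0079, 0.0062, 0], [0, 0, -2.4]], [[0.0053, 0.004, 0], [0, 0, -1.6]]] [ 0.4345 -0.0359] [0.5154 0.1073] -235.0
```

>>> send_rows(plan=[[[0.0005,0.005,0],[0,0,-1.2]],[[0.001,0.0083,0],[0,0,-2]],[[0.0016,0.0098,0],[0,0,-2.4]],[[0.0022,0.0098,0],[0,0,-2.4]],[[0.0026,0.0096,0],[0,0,-2.4]],[[0.0032,0.0095,0],[0,0,-2.4]],[[0.0037,0.0093,0],[0,0,-2.4]],[[0.004,0.009,0],[0,0,-2.4]],[[0.0046,0.009,0],[0,0,-2.4]],[[0.005,0.0086,0],[0,0,-2.4]],[[0.0055,0.0084,0],[0,0,-2.4]],[[0.006,0.008,0],[0,0,-2.4]],[[0.0064,0.0077,0],[0,0,-2.4]],[[0.0067,0.0074,0],[0,0,-2.4]],[[0.007,0.007,0],[0,0,-2.4]],[[0.0075,0.0066,0],[0,0,-2.4]],[[0.008,0.0062,0],[0,0,-2.4]],[[0.0053,0.004,0],[0,0,-1.6]],[[0,0,0],[0,0,0]],[[0,0,0],[0,0,0]]])

```text
clock: 8.25
tcp_pos: [0.5145, 0.1059, 0.0276]
ee_rot: [2.988, -0.969, -0.0]
force: [0.6, -0.1, 0.3]
gripper_width: 0.0005
grasp_force: 0.0
```

Run:
```python
from h import *
s=read_state();p=s["tcp_pos"];print(p,s["force"],np.round(s["q"],2),np.degrees(np.arctan2(p[1]+.0492,p[0]-.625)),np.hypot(p[1]+.0492,p[0]-.625))
print(fitboard((.625,-.049),("top",)),scale("top",.02,(.597,-.329)))
t=cv2.cvtColor(camera("top"),cv2.COLOR_RGB2BGR)[110:270,190:390]
u=cv2.cvtColor(camera("side"),cv2.COLOR_RGB2BGR)[110:270,210:410]
cv2.imwrite("pics/mid2.png",cv2.resize(np.hstack([t,u]),(800,320),interpolation=cv2.INTER_CUBIC))
for th in(-80,-85,-90,-95.7):
    a=np.radians(th);c=np.array([.625+.078*np.cos(a),-.0492+.078*np.sin(a)])
    print(th,[((proj(n,[[*c,.042],[*c,.188]])-o)*2+f).round().tolist() for n,o,f in(("top",(190,110),(0,0)),("side",(210,110),(400,0)))])
```

```text
[0.5144668  0.10591742 0.0276283 ] [ 0.57057512 -0.06346027  0.30116357] [-1.    0.74  0.98  2.01 -0.83  0.86 -1.74] 125.4728209810958 0.1904704714932405
[(np.float64(-14.331443786621094), np.float64(0.6248969532655647), np.float64(-0.04877280371784607), np.float64(23.027032415651284)), (np.float64(-14.331384658813477), np.float64(0.6249288541378847), np.float64(-0.04873056055308776), np.float64(23.04012442159787))] (0.5963237533569336, -0.32957603454589846, ((125.97212982177734, 105.84233093261719), 5.273896217346191))
-80 [[[208.0, 146.0], [214.0, 129.0]], [[610.0, 218.0], [618.0, 151.0]]]
-85 [[[208.0, 150.0], [214.0, 133.0]], [[606.0, 219.0], [614.0, 153.0]]]
-90 [[[208.0, 154.0], [214.0, 138.0]], [[602.0, 220.0], [609.0, 154.0]]]
-95.7 [[[208.0, 159.0], [214.0, 143.0]], [[598.0, 221.0], [604.0, 155.0]]]
```

View pics/mid2.png

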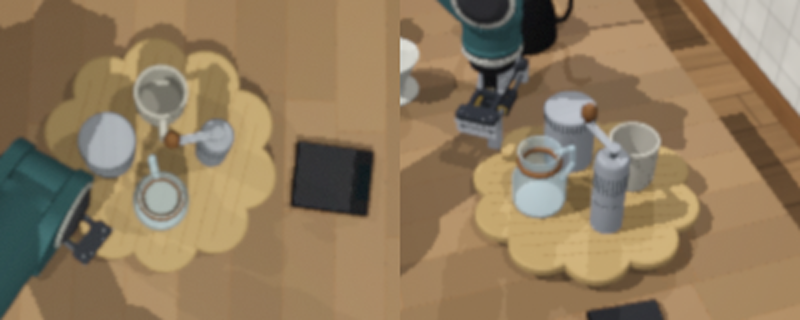

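The grinder top is at crop (215,132), about -84.5 degrees, and the scale is unmoved; about 11 degrees remain.

```bash
python3 arc.py -234.5 .1905 .8 -1.5 -2 -2 -2 -2 -1.5 3
```

```text
[[[0.0041, 0.0028, 0], [0, 0, -1.2]], [[0.0056, 0.0037, 0], [0, 0, -1.6]], [[0.0056, 0.0034, 0], [0, 0, -1.6]], [[0.0059, 0.0032, 0], [0, 0, -1.6]], [[0.0059, 0.003, 0], [0, 0, -1.6]], [[0.0045, 0.0021, 0], [0, 0, -1.2]], [[-0.009, -0.0043, 0], [0, 0, 2.4]]] [0.5144 0.1059] [0.537  0.1198] -242.5
```

>>> send_rows(plan=[[[0.004,0.0028,0],[0,0,-1.2]],[[0.0056,0.0037,0],[0,0,-1.6]],[[0.0056,0.0034,0],[0,0,-1.6]],[[0.006,0.0032,0],[0,0,-1.6]],[[0.006,0.003,0],[0,0,-1.6]],[[0.0045,0.002,0],[0,0,-1.2]],[[0,0,0],[0,0,0]],[[0,0,0],[0,0,0]],[[-0.007,-0.0035,0],[0,0,0]],[[-0.008,0.015,0],[0,0,0]],[[-0.011,0.02,0],[0,0,0]],[[-0.01,0.015,0.01],[0,0,0]],[[-0.02,0.01,0.03],[0,0,0]],[[-0.03,0,0.04],[0,0,0]],[[-0.03,0,0.04],[0,0,0]],[[-0.03,0,0.03],[0,0,0]],[[0,0,0],[0,0,0]],[[0,0,0],[0,0,0]]])

```text
clock: 10.25
tcp_pos: [0.4123, 0.1828, 0.1643]
ee_rot: [-2.904, 1.193, 0.005]
force: [1.4, -0.7, -0.1]
gripper_width: 0.0006
grasp_force: 0.0
```

Run:
```python
from h import *
s=read_state();print(s["tcp_pos"],s["force"])
b=fitboard((.625,-.049),("top",))[0];print(b,scale("top",.02,(.597,-.329)))
t=cv2.cvtColor(camera("top"),cv2.COLOR_RGB2BGR)[110:270,190:390]
u=cv2.cvtColor(camera("side"),cv2.COLOR_RGB2BGR)[110:270,210:410]
t,u=[cv2.resize(v,None,fx=2,fy=2,interpolation=cv2.INTER_CUBIC) for v in(t,u)]
p=(proj("top",[[.625,-.049,.188],[.5964,-.3296,.188]])-[190,110])*2
cv2.line(t,*[tuple(int(v) for v in q) for q in p],(0,255,0),1)
cv2.imwrite("pics/end.png",np.hstack([t,u]))
```

```text
[0.41234791 0.18284931 0.1642847 ] [ 1.35356368 -0.71406602 -0.08541284]
(np.float64(-16.674673080444336), np.float64(0.6253358184344819), np.float64(-0.048860865509600046), np.float64(12.145182745004524)) (0.5963893432617187, -0.3297172088623047, ((126.29736328125, 106.2889633178711), 5.19442892074585))
```

View pics/end.png

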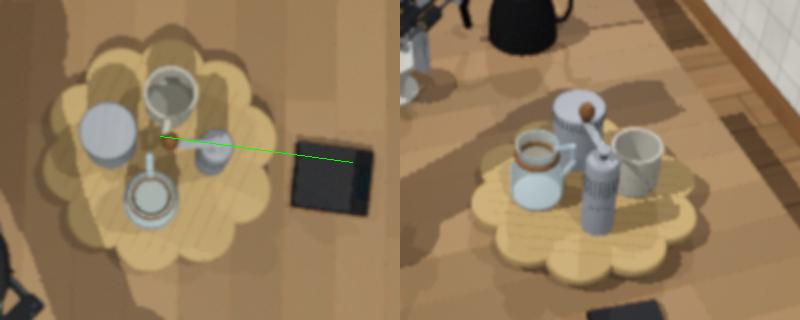

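The end picture shows the grinder top at (215,145), on the drawn pivot–scale line. Everything is upright, the scale is unmoved, and the robot is clear.

```bash
python3 -c "
from plant import *
print(finish_job())"
```

```text
the job is handed in; nothing more can be done
None
```

The job is handed in: I turned the board about 105° clockwise by its rim, and by the last top-view picture the grinder stands on the pivot-to-scale line, with the scale unmoved and the arm clear; no verdict came back.

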